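Find the hidden release notch and open the medicine drawer

ROBOT

A 7-joint arm with a two-finger parallel gripper is mounted at the origin on the work surface. World frame = base frame: x ahead of the robot, y to its left, z up, the work surface at z = 0. Lengths are in m, angles in rad, forces in N, time in s.
With the tool pointing down it reaches from about 0.425 to 0.875 m from the base axis. Payload 4.7 kg.
Tool frame: the origin (TCP) lies between the finger pads; the fingertips stand ctrl.tip_reach ahead of it and the grasp point (between the pads) lies 5 mm behind it (ctrl.tip_reach is the distance from the TCP to the fingertips, in m); z points along the fingers, y is the direction in which the jaws open and shut (so a half turn about z gives the same grasp; the last joint's range is limited). The gripper opens to 87 mm and grips with 3 to 60 N. Pads are 19 mm wide; open, the fingers measure 117 mm over their backs; the gripper's body (75 mm by 190 mm) begins 51 mm behind the grasp point.
Start: joints at [1.145, 0.321, -0.07, 1.45, 0.023, 1.371, -0.057], TCP at [0.277, -0.588, 0.209] pointing down, gripper open.
Joint ranges: [-2.86, 2.86], [-0.3, 2.09], [-1.38, 1.24], [0.06, 2.45], [-1.56, 4.7], [0.09, 2.05], [-2.69, 2.69]. Speed limits (rad/s): [2.57, 2.57, 3.14, 3.14, 3.14, 3.14, 3.14].

INTERFACE

Orientations are given as a rotation vector (axis times angle).
In Python, from bench import ctrl gives the robot as it stands.
- The arm moves only by the shell command python3 -m handwheel 'ROWS' [FORCE]. ROWS is JSON, a list of rows, each a list of 7 numbers: the shift along the tool's x, y, z in mm, then the turn, a rotation vector about the tool's x, y, z in rad, then the gripper's target within -1 to 1 (shut at 1, half-way at 0, fully open at -1). In form: [[dx, dy, dz, ax, ay, az, grip], ...]. A call has 1 to 12 rows; each row is the pose to reach, as a shift and turn from the pose commanded when the call began, along the tool's axes at that moment; what a row does not reach only later rows make up. A row lasts 1/8 s, in which the tool goes at most 62.5 mm and 10.7 degrees, less where a joint would pass 70% of its speed; a pose out of reach is approached as far as the arm can. A call with a gripper value outside its range is refused whole. The fingers move at their own pace and stop on an object; FORCE is the grip in N (left out, the last holds). Time passes only in rows, so rows that repeat a pose let the fingers close. It gives the time, the measured TCP pose, the force and the opening at its end, in the units of the state.
- ctrl.get_state(): the state, without advancing time (a new reading comes with each control period).
- ctrl.get_image(name): name is "side" or "top" or "wrist"; returns the picture (480x640x3 uint8, red, green, blue); there is no depth.
- ctrl.camera_model(name): a dict with "mtx" (3x3 intrinsics, pixels), "xyz" and "orientation" of the camera in the world. Camera axes: x right, y up, looking along -z (the intrinsics and any distortion apply to the point x, -y, -z); pixel columns grow to the right and rows downward; lengths in m; the calibration is good to about 2 mm. A picture is of the moment at which its call begins: read the wrist's pose just before it. camera_model takes no time and is no camera call; for the wrist camera it gives the pose at the moment of the call.
- ctrl.close_job(): hands the job in, once; it reports no verdict.
The state is a dict: "time": time; "joint_positions": joint angles; "qd": joint speeds; "joint_torque": joint torques, N m; "position": TCP position; "tool_rot": TCP orientation; "ft_force": force on the tool from outside, world axes, zero at the start; "torque": the same for the moment, N m; "grip_width": opening from 0.0 (shut) to 1.0 (fully open).
Only numpy, scipy, OpenCV 4.12 (cv2) and the standard library are available. Lean on these libraries where they do the work, as an engineer would, in place of code of your own. Each camera call takes 0.05 s, during which the arm holds its last target.

TASK

The flat medicine drawer unit on the pharmacy counter is opened by a hidden release notch somewhere along the raised rail on its front top edge. Starting with a fingertip on the rail at its left end (the robot's left), feel along it for the notch, then press the plate inside fully down so that the drawer slides out, then take the hand away. Do not pick anything up and leave the carton, the bottles and the tray where they are.

Things in the scene. Friction and masses are not known exactly. Their poses are not given: they have to be found in the camera images.
- rail_mid (a point): middle of the top face of the rail: a grey straight bar 350 mm long, 18 mm thick, 28 mm high, standing along the unit's front top edge (robot's side); its top is 128 mm above the counter. Axes: x level, across the rail, away from the robot; y along the rail to the robot's left; z up. Apart from its one notch the rail's top is flat, level and rigid.
- rail_left (a point): middle of the top face of the rail at its very left end (robot's left), 175 mm along +y from rail_mid; same axes. Touch the rail's top first within 40 mm of this end.
- rail_right (a point): middle of the top face of the rail at its very right end, 175 mm along -y from rail_mid; same axes. The notch is cut in the rail from above, right through its thickness: 44 mm long along the rail, square edges, 10 mm deep down to the plate. Its middle may lie anywhere from 100 mm left to 100 mm right of rail_mid; its place is not reported.
- case: fixed white drawer unit 380 mm wide (y), 280 mm deep (x), 100 mm high without the rail, that carries the rail at its front top edge; origin under its middle, on the counter; x away from the robot, y to the robot's left, z up. Nothing stands on it within 110 mm behind the rail.
- plate (a joint): how far the release plate (43 x 18 mm, the rail's grey) at the bottom of the notch is pressed down: 0 at rest (top 10 mm below the rail's top), 0.007 m fully down at a hard stop. It moves straight down against a steady drag of about 5 N, has no spring and stays where it is left.
- drawer (a joint): how far the drawer below the rail has come out towards the robot: 0 shut (its white front flush with the unit, no handle), 0.028 m when the plate is fully down. A linkage drives it out 4 mm for each 1 mm of the plate.
- carton_mid (a point): bystander: centre of a loose white carton 90 x 50 x 28 mm lying on top of the unit, towards the back
- pills_mid (a point): bystander: centre of a loose white pill bottle, 44 mm across and 75 mm high, standing on top of the unit, towards the back
- lotion_mid (a point): bystander: centre of a loose blue bottle, 60 mm across and 150 mm high, standing on the counter to one side of the unit
- tray_mid (a point): bystander: centre of a loose open grey tray 140 x 90 x 20 mm lying on the counter to the other side of the unit

How it is judged:
On the way, in this order (a step that is already met when the one before it is completed fails the run):
1. with the drawer still shut, a fingertip touches the rail at its left end (contact force between the fingers and anything else above 0.3 N and y of the grasp point in the frame of rail_mid between 0.105 and 0.22 m and x of the grasp point in the frame of rail_mid between -0.055 and 0.055 m and z of the grasp point in the frame of rail_mid between -0.005 and 0.05 m and value of joint drawer below 0.003 m), for 0.1 s.
2. the plate in the notch is pressed fully down and the drawer slides out (value of joint plate above 0.006 m and value of joint drawer above 0.023 m), for 0.1 s.
At the end, for the whole second after the job is handed in: the release plate is down by more than 6 of its 7 mm and the drawer stands out by more than 23 mm, at rest; carton, bottles and tray are within 30 mm of where they stood (all of step 2 and velocity of joint drawer below 0.01 m/s and distance of each of carton_mid, pills_mid, lotion_mid, tray_mid from where it was at the start of the episode below 0.03 m); the robot touches nothing.
It fails at once if the carton is lifted, carried or knocked more than 30 mm away (distance of carton_mid from where it was at the start of the episode above 0.03 m).
It fails at once if the pill bottle is lifted, carried or knocked more than 30 mm away (distance of pills_mid from where it was at the start of the episode above 0.03 m).
It fails at once if the blue bottle is lifted, carried or knocked more than 30 mm away (distance of lotion_mid from where it was at the start of the episode above 0.03 m).
It fails at once if the tray is lifted, carried or knocked more than 30 mm away (distance of tray_mid from where it was at the start of the episode above 0.03 m).
It also fails if it takes over 54 s, if anything falls off the work surface, if the arm or the gripper's body presses on something with over 40 N, if the wrist force passes 120 N, or if a joint passes its speed limit or range.

## Working session

There is one attempt and no reset: what is moved stays moved. The work goes in short steps, Python scripts to look and compute and a shell command to move; the robot and the scene stay as the last step left them, time stands still between calls to the robot, and variables do not carry over. Pictures are saved under pics/ and viewed, and the job is handed in when it is done.

```bash
mkdir -p pics; ls; python3 - <<'E'
from bench import ctrl
import cv2
s=ctrl.get_state()
for k in s: print(k,s[k])
print(ctrl.tip_reach)
for n in("top","side"):
    cv2.imwrite(f"pics/{n}0.png",ctrl.get_image(n)[:,:,::-1]); print(n,ctrl.camera_model(n))
E
```

```text
pics
time 0.0
joint_positions [ 1.14508928  0.32181401 -0.0701328   1.45165587  0.02264315  1.37074934
 -0.05691126]
qd [-0.00069081 -0.00166423  0.00069796  0.00187212  0.00010591 -0.00069207
 -0.00017628]
joint_torque [-1.85166323e-04 -4.91286385e+01 -4.03821990e-01 -3.12527955e+01
 -6.38072868e-02  4.36350110e-02  1.73114868e-04]
position [ 0.2764789  -0.58765666  0.20757733]
tool_rot [-3.06419200e+00 -6.85020044e-01  8.15173503e-04]
ft_force [-0.21281285 -0.37293689 -0.25166829]
torque [ 0.00935959 -0.00874434  0.03090377]
grip_width 1.0047786919177653
0.014
top {'mtx': array([[531.87390321,   0.        , 317.46623454],
       [  0.        , 531.87390321, 246.06651561],
       [  0.        ,   0.        ,   1.        ]]), 'xyz': array([0.52318648, 0.0199677 , 1.09907248]), 'orientation': array([ 0.11954588, -0.07642481, -1.57786172])}
side {'mtx': array([[438.33893539,   0.        , 318.829939  ],
       [  0.        , 438.33893539, 249.24121933],
       [  0.        ,   0.        ,   1.        ]]), 'xyz': array([ 0.24500004, -0.33204396,  0.63697212]), 'orientation': array([ 0.73337944, -0.30251371, -0.79700319])}
```

View pics/top0.png

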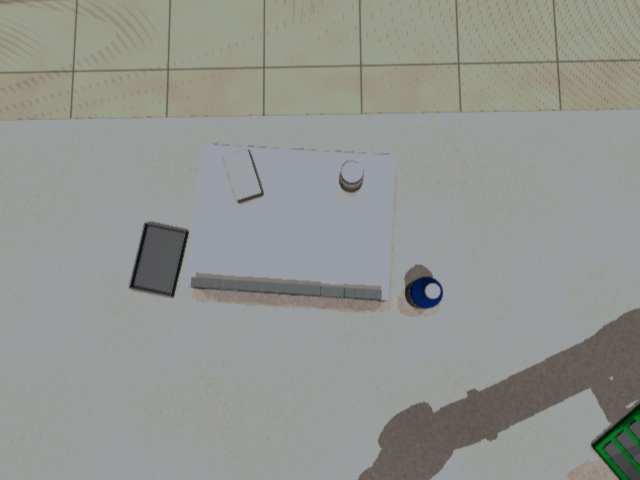

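View pics/side0.png

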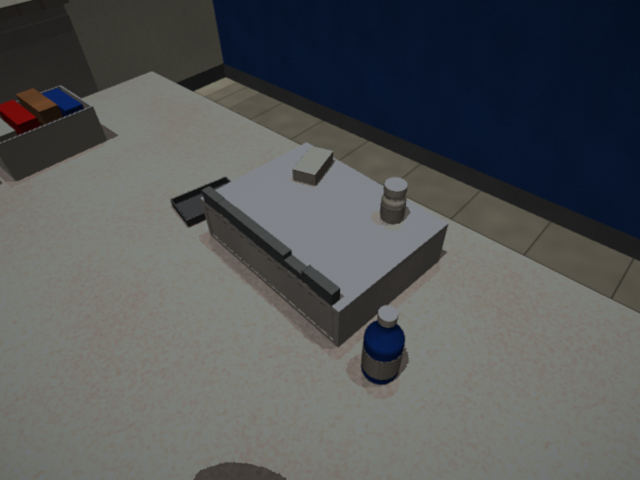

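The top view shows the grey rail from about (191,283) to (382,294), with edge lines near x = 320 and 344. In the side view there's a gap at about (293,262). Next I'll measure both.

```bash
cat > h.py <<'E'
import numpy as np
from scipy.spatial.transform import Rotation as R
from bench import ctrl
def ray(cm,u,v):
    d=np.linalg.inv(cm['mtx'])@[u,v,1]; d=np.array([d[0],-d[1],-d[2]])
    return np.array(cm['xyz']),R.from_rotvec(cm['orientation']).as_matrix()@d
def onz(cm,u,v,z):
    o,d=ray(cm,u,v); return o+d*(z-o[2])/d[2]
def proj(cm,p):
    c=R.from_rotvec(cm['orientation']).as_matrix().T@(np.array(p)-cm['xyz'])
    q=cm['mtx']@[c[0],-c[1],-c[2]]; return q[:2]/q[2]
E
python3 - <<'E'
import cv2
t=cv2.imread('pics/top0.png')[265:310,180:400]; s=cv2.imread('pics/side0.png')[180:345,195:355]
cv2.imwrite('pics/tz.png',cv2.resize(t,None,fx=3.6,fy=3.6,interpolation=cv2.INTER_CUBIC))
cv2.imwrite('pics/sz.png',cv2.resize(s,None,fx=3.6,fy=3.6,interpolation=cv2.INTER_CUBIC))
E
```

```text
(no output)
```

View pics/tz.png

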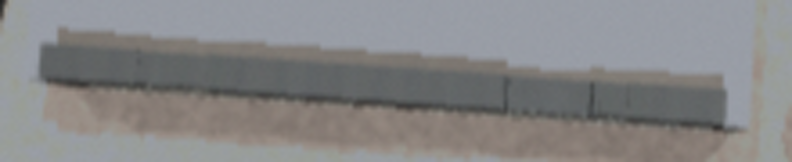

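View pics/sz.png

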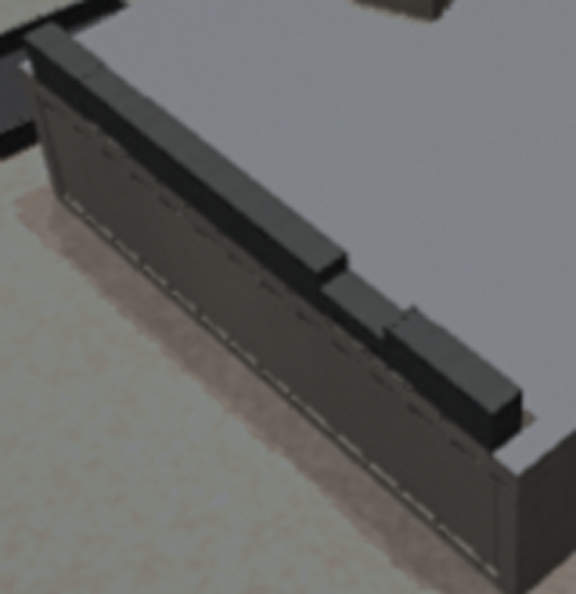

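The zoomed views agree. The notch shows as a step in the rail, running from zoomed x = 505 to 592, which is u ≈ 320.0 to 344.2 in the full top image.

```bash
python3 - <<'E'
from h import *
cm=ctrl.camera_model('top'); np.set_printoptions(precision=4,suppress=True)
f=lambda x,y:(180+(x+.5)/3.6-.5,265+(y+.5)/3.6-.5)
P={}
for n,x,y in[('Lb',42,44),('Lf',39,80),('Rb',727,88),('Rf',725,125),('n1f',505,110),('n1b',507,77),('n2f',591,116),('n2b',593,82)]:
    P[n]=onz(cm,*f(x,y),.128); print(n,P[n])
L=(P['Lb']+P['Lf'])/2;Rr=(P['Rb']+P['Rf'])/2
print(L,Rr,np.linalg.norm(L-Rr)); d=(L-Rr)/np.linalg.norm(L-Rr); print(d,np.degrees(np.arctan2(-d[0],d[1])))
m=(L+Rr)/2
n=(P['n1f']+P['n1b']+P['n2f']+P['n2b'])/4
print('mid',m,'notch',n,(n-m)@d)
print('width',np.linalg.norm(P['Lb']-P['Lf']))
# side check
cs=ctrl.camera_model('side')
for nme,p in(('L',L),('R',Rr),('n',n)): print(nme,proj(cs,p), (proj(cs,p)-[195,180])*3.6)
s=ctrl.get_state(); print(R.from_rotvec(s['tool_rot']).as_matrix())
for q,h in(((427,292),.15),((160,259),.02),((351,170),.175),((248,175),.128)): print(onz(cm,*q,h))
E
```

```text
Lb [0.5905 0.2788 0.128 ]
Lf [0.5721 0.2799 0.128 ]
Rb [ 0.5649 -0.0697  0.128 ]
Rf [ 0.5464 -0.0683  0.128 ]
n1f [0.5549 0.0424 0.128 ]
n1b [0.5715 0.0412 0.128 ]
n2f [ 0.5515 -0.001   0.128 ]
n2b [ 0.5686 -0.0022  0.128 ]
[0.5813 0.2793 0.128 ] [ 0.5557 -0.069   0.128 ] 0.34929165220830494
[0.0734 0.9973 0.    ] -4.209352480861127
mid [0.5685 0.1052 0.128 ] notch [0.5616 0.0201 0.128 ] -0.08533750001847677
width 0.018389641044925114
L [204.9603 187.9059] [35.8571 28.4612]
R [335.7306 291.5707] [506.63   401.6544]
n [295.5411 260.1501] [361.9478 288.5405]
[[ 0.9048  0.4258 -0.0008]
 [ 0.4258 -0.9048  0.0015]
 [-0.0001 -0.0017 -1.    ]]
[ 0.5581 -0.1477  0.15  ]
[0.6353 0.3732 0.02  ]
[ 0.7749 -0.0159  0.175 ]
[0.781  0.1757 0.128 ]
```

Geometry is consistent: the rail measures 349 × 18.4 mm, and the notch middle is at about −85 mm along the rail from rail_mid. Now I'll work out the approach to the left end.

```bash
cat >> h.py <<'E'
d=np.array([.0734,.9973,0]); MID=np.array([.5685,.1052,.128])
RX=np.array([.9973,-.0734,0])
def railpt(x,y,z): return MID+RX*x+d*y+np.array([0,0,z])
# tool: y = RX, z = down, x = y cross z
ZT=np.array([0,0,-1.]); TG=np.column_stack([np.cross(RX,ZT),RX,ZT])
def delta(p):
    s=ctrl.get_state(); M=R.from_rotvec(s['tool_rot']).as_matrix()
    return np.r_[M.T@(p-s['position'])*1000, R.from_matrix(M.T@TG).as_rotvec()]
def st():
    s=ctrl.get_state(); M=R.from_rotvec(s['tool_rot']).as_matrix(); r=s['position']-MID
    np.set_printoptions(precision=4,suppress=True)
    print('t',s['time'],'rail xyz',r@RX,r@d,r[2],'F',s['ft_force'],'g',s['grip_width']); print('to TG',R.from_matrix(M.T@TG).as_rotvec(),'q',s['joint_positions'])
E
python3 - <<'E'
from h import *
st(); print(delta(railpt(0,.155,.13)))
E
```

```text
t 0.1 rail xyz -0.2403829480809552 -0.7124801066902837 0.07965628082849252 F [ 0.2884 -0.153  -0.8799] g 1.0027718248573814
to TG [-0.0016 -0.0008 -1.0575] q [ 1.1451  0.3218 -0.0701  1.4516  0.0226  1.3708 -0.0569]
[ 635.3857 -637.7264  -49.3265   -0.0016   -0.0008   -1.0575]
```

```bash
python3 -m handwheel '[[0,0,-50,0,0,0,1],[45,-45,-50,0,0,-0.1,1],[85,-85,-50,0,0,-0.2,1],[125,-125,-50,0,0,-0.3,1],[165,-165,-50,0,0,-0.4,1],[205,-205,-50,0,0,-0.5,1],[245,-245,-50,0,0,-0.6,1],[285,-285,-50,0,0,-0.7,1],[325,-325,-50,0,0,-0.8,1],[365,-365,-50,0,0,-0.9,1],[400,-400,-50,0,0,-1.0,1],[400,-400,-50,0,0,-1.06,1]]' 20; python3 - <<'E'
from h import *
st(); print(delta(railpt(0,.155,.13)))
E
```

```text
time: 1.6
position: [0.4691, -0.0509, 0.2586]
tool_rot: [-2.287, -2.153, -0.001]
ft_force: [0.8, -0.8, -0.3]
grip_width: 0.003
t 1.6 rail xyz -0.08770888235266337 -0.162933987495042 0.1305947894818973 F [ 0.7838 -0.8366 -0.2739] g 0.0030917587529651898
to TG [ 0.0002 -0.0011  0.0132] q [ 0.6713 -0.0698 -0.5825  1.7767 -0.0399  1.4232  0.0356]
[316.7442  91.9099   0.9623   0.0002  -0.0011   0.0132]
```

```bash
python3 -m handwheel '[[50,15,0,0,0,0,1],[105,31,0,0,0,0,1],[160,47,0,0,0,0,1],[215,63,0,0,0,0,1],[270,79,0,0,0,0,1],[314,92,0,0,0,0,1],[314,92,0,0,0,0,1],[314,92,0,0,0,0,1]]'; python3 - <<'E'
from h import *
import cv2
st(); print(delta(railpt(0,.155,.014)))
i=ctrl.get_image('side'); cv2.imwrite('pics/side1.png',i[:,:,::-1])
i=ctrl.get_image('top'); cv2.imwrite('pics/top1.png',i[:,:,::-1])
E
```

```text
time: 2.6
position: [0.5822, 0.25, 0.258]
tool_rot: [2.299, 2.141, -0.002]
ft_force: [-0.3, -0.9, 0.6]
grip_width: 0.003
t 2.6 rail xyz 0.0030401022854286857 0.14545459376524125 0.12997265923659618 F [-0.315  -0.9483  0.6191] g 0.0034471049707174217
to TG [-0.001   0.0012  0.0024] q [ 0.1813  0.3763 -0.8347  1.3948  0.277   1.4921 -0.711 ]
[  9.6895  -2.8975 115.9643  -0.001    0.0012   0.0024]
```

View pics/side1.png

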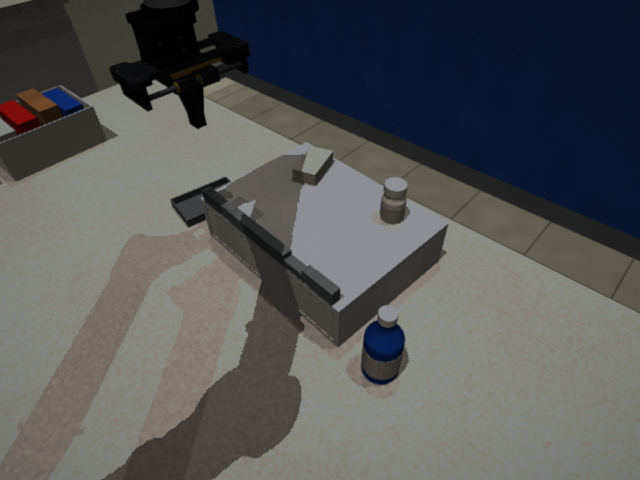

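View pics/top1.png

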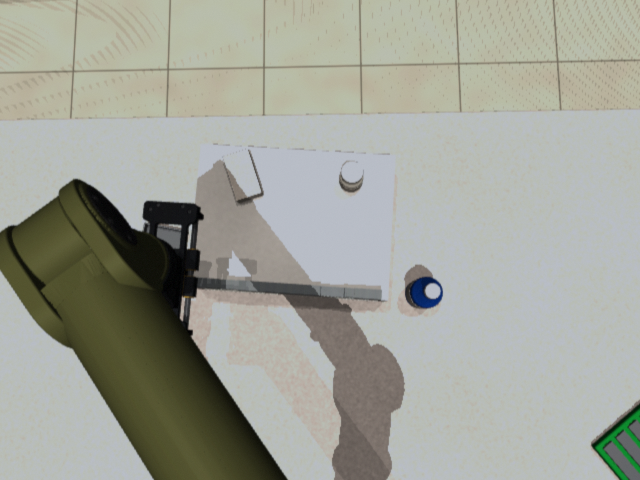

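The hand is above the rail's left end and square to the rail: the closed fingertips are at (199,125) in the side view. Descending now.

```bash
python3 -m handwheel '[[8,-3,40,0,0,0,1],[8,-3,80,0,0,0,1],[8,-3,105,0,0,0,1],[8,-3,110,0,0,0,1],[8,-3,110,0,0,0,1],[8,-3,110,0,0,0,1]]'; python3 - <<'E'
from h import *
st(); print(delta(railpt(0,.155,.014)))
E
```

```text
time: 3.45
position: [0.5809, 0.2591, 0.1503]
tool_rot: [2.299, 2.14, 0.004]
ft_force: [-0.3, -0.0, 0.7]
grip_width: 0.005
t 3.45 rail xyz 0.001053683847710578 0.1543530943599373 0.022331539998615424 F [-0.3485 -0.0418  0.7158] g 0.004770612549442384
to TG [ 0.0024 -0.0009  0.0019] q [ 0.1637  0.4374 -0.8142  1.5448  0.3264  1.298  -0.7628]
[ 0.6409 -1.0729  8.3295  0.0024 -0.0009  0.0019]
```

```bash
python3 -m handwheel '[[0,-1,2,0,0,0,1],[0,-1,4,0,0,0,1],[0,-1,5,0,0,0,1],[0,-1,6,0,0,0,1],[0,-1,6,0,0,0,1]]'; python3 -m handwheel '[[0,0,1,0,0,0,1],[0,0,1,0,0,0,1]]';python3 -m handwheel '[[0,0,1,0,0,0,1],[0,0,1,0,0,0,1]]'
```

```text
time: 4.08
position: [0.5789, 0.259, 0.1425]
tool_rot: [-2.299, -2.141, 0.0]
ft_force: [0.4, -0.4, -0.7]
grip_width: 0.004
time: 4.32
position: [0.5789, 0.259, 0.1415]
tool_rot: [2.299, 2.141, -0.0]
ft_force: [-0.6, 0.3, 0.4]
grip_width: 0.007
time: 4.58
position: [0.5789, 0.259, 0.1405]
tool_rot: [-2.299, -2.141, 0.0]
ft_force: [-0.2, -0.0, 1.1]
grip_width: 0.004
```

```bash
python3 -m handwheel '[[0,0,1,0,0,0,1],[0,0,1,0,0,0,1]]';python3 -m handwheel '[[0,0,1,0,0,0,1],[0,0,1,0,0,0,1]]'
```

```text
time: 4.82
position: [0.5789, 0.2589, 0.1395]
tool_rot: [2.299, 2.141, -0.0]
ft_force: [0.4, 0.3, 1.0]
grip_width: 0.008
time: 5.08
position: [0.5789, 0.2589, 0.1385]
tool_rot: [2.299, 2.141, -0.0]
ft_force: [0.3, 0.0, 0.5]
grip_width: 0.007
```

No clear contact at 3.5 mm below the expected height, so I'll look.

```bash
python3 - <<'E'
from h import *
import cv2
st()
i=ctrl.get_image('side')[130:240,140:280]; cv2.imwrite('pics/side2.png',cv2.resize(i[:,:,::-1],None,fx=5,fy=5,interpolation=cv2.INTER_CUBIC))
i=ctrl.get_image('wrist'); cv2.imwrite('pics/wr2.png',i[:,:,::-1])
cs=ctrl.camera_model('side'); s=ctrl.get_state(); M=R.from_rotvec(s['tool_rot']).as_matrix()
tip=s['position']+.014*M[:,2]; print(tip,(proj(cs,tip)-[140,130])*5)
E
```

```text
t 5.075 rail xyz -0.0009153717071606024 0.154078991341006 0.01048531148497911 F [0.3497 0.0016 0.4623] g 0.006676872285714364
to TG [-0.0002  0.0002  0.0024] q [ 0.1617  0.4449 -0.811   1.5607  0.3318  1.2797 -0.7678]
[0.579  0.259  0.1246] [355.0901 321.8389]
```

View pics/side2.png

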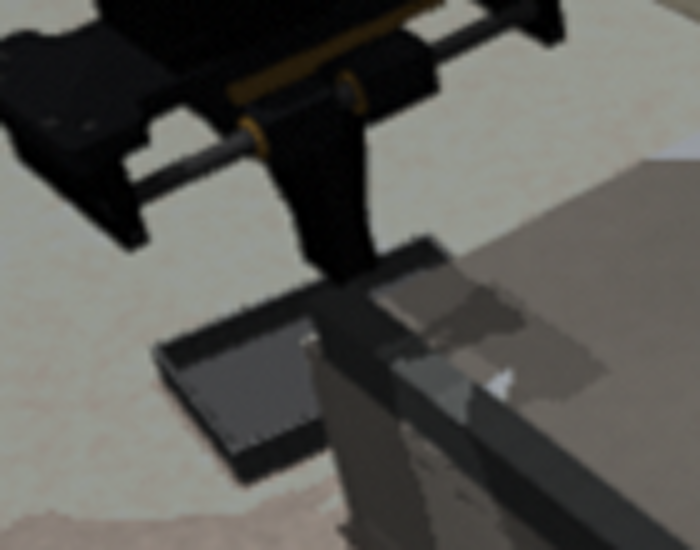

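View pics/wr2.png

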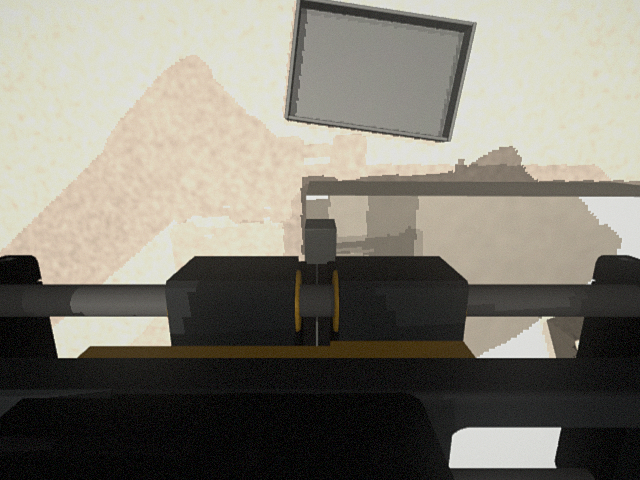

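```bash
python3 - <<'E'
from h import *
cs=ctrl.camera_model('side')
for z in(.258,.244,.25,.27): print(z,proj(cs,[.5822,.25,z]))
for z in(.1385,.1325,.1246,.128): print(z,(proj(cs,[.579,.259,z])-[140,130])*5, (proj(cs,[.579-.015,.259-.01,z])-[140,130])*5)
E
```

```text
0.258 [200.05556749 131.93470573]
0.244 [201.85382262 139.38860433]
0.25 [201.08922131 136.21927615]
0.27 [198.47389448 125.37855584]
0.1385 [347.75082316 292.13404374] [331.82262278 322.64838531]
0.1325 [350.96215888 304.99248674] [335.16901122 335.5416172 ]
0.1246 [355.13901184 321.71693738] [339.52070046 352.30815211]
0.128 [353.34847538 314.54748737] [337.65532876 345.12109943]
```

In the side view the visible fingertip is about 15–20 mm above where I computed it to be. I'll go down in small steps and watch the force.

```bash
for i in 1; do python3 -m handwheel '[[0,0,1,0,0,0,1],[0,0,2,0,0,0,1],[0,0,2,0,0,0,1]]'; python3 -m handwheel '[[0,0,1,0,0,0,1],[0,0,2,0,0,0,1],[0,0,2,0,0,0,1]]'; python3 -m handwheel '[[0,0,1,0,0,0,1],[0,0,2,0,0,0,1],[0,0,2,0,0,0,1]]'; done | grep -E 'posi|ft'
```

```text
position: [0.5789, 0.2589, 0.1364]
ft_force: [-0.3, 0.4, 0.7]
position: [0.5789, 0.259, 0.1345]
ft_force: [-0.5, -0.3, 0.7]
position: [0.5789, 0.259, 0.1325]
ft_force: [-0.6, 0.2, -0.1]
```

```bash
(python3 -m handwheel '[[0,0,1,0,0,0,1],[0,0,2,0,0,0,1],[0,0,2,0,0,0,1]]'; python3 -m handwheel '[[0,0,1,0,0,0,1],[0,0,2,0,0,0,1],[0,0,2,0,0,0,1]]') | grep -E 'posi|ft'
 python3 - <<'E'
from h import *
import cv2
st()
i=ctrl.get_image('side')[130:240,140:280]; cv2.imwrite('pics/side3.png',cv2.resize(i[:,:,::-1],None,fx=5,fy=5,interpolation=cv2.INTER_CUBIC))
i=ctrl.get_image('wrist'); cv2.imwrite('pics/wr3.png',i[:,:,::-1])
E
```

```text
position: [0.5789, 0.2589, 0.1305]
ft_force: [0.3, -0.2, -0.3]
position: [0.5789, 0.259, 0.1285]
ft_force: [-0.3, 0.3, -0.2]
t 7.05 rail xyz -0.000899467599422995 0.15412054543611767 0.0004974957070424946 F [-0.3028  0.2648 -0.2063] g 0.0034560695544137805
to TG [-0.0002  0.0001  0.0025] q [ 0.1593  0.4529 -0.8075  1.5718  0.3383  1.2627 -0.7724]
```

View pics/side3.png

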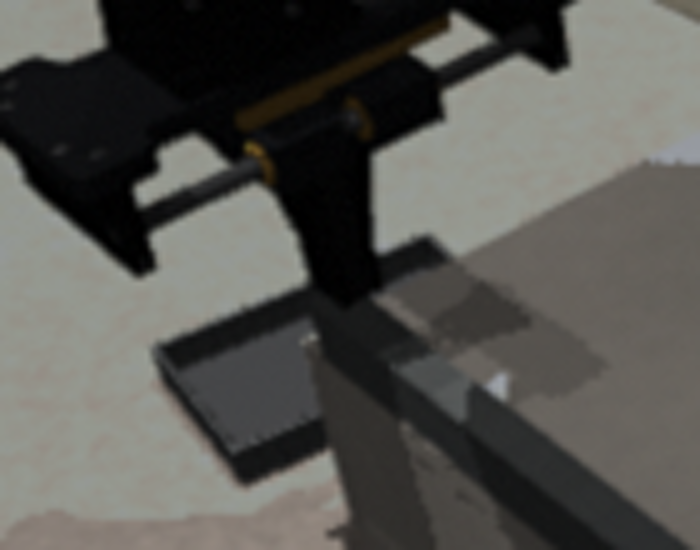

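View pics/wr3.png

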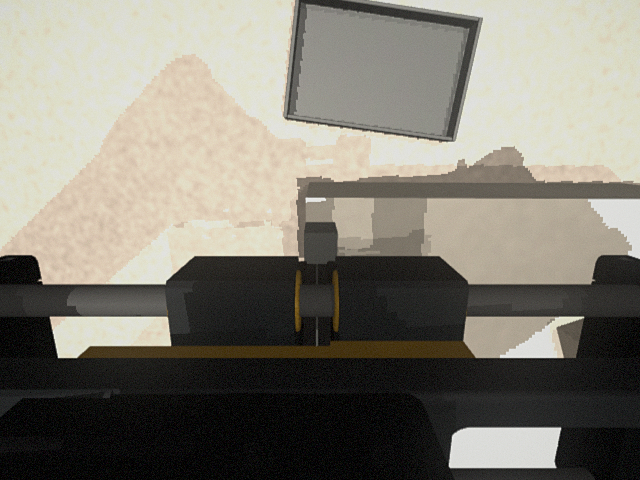

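```bash
(python3 -m handwheel '[[0,0,1,0,0,0,1],[0,0,2,0,0,0,1],[0,0,2,0,0,0,1]]'; python3 -m handwheel '[[0,0,1,0,0,0,1],[0,0,2,0,0,0,1],[0,0,2,0,0,0,1]]';python3 -m handwheel '[[0,0,1,0,0,0,1],[0,0,2,0,0,0,1],[0,0,2,0,0,0,1]]') | grep -E 'posi|ft'
```

```text
position: [0.5789, 0.259, 0.1265]
ft_force: [-0.1, -0.8, 0.7]
position: [0.5789, 0.259, 0.1245]
ft_force: [0.1, -0.2, 0.0]
position: [0.5789, 0.259, 0.1225]
ft_force: [0.7, 0.3, 0.1]
```

```bash
python3 - <<'E'
from h import *
import cv2
i=ctrl.get_image('side')[150:220,170:260]; i=cv2.convertScaleAbs(i,alpha=2.2,beta=10); cv2.imwrite('pics/side4.png',cv2.resize(i[:,:,::-1],None,fx=8,fy=8,interpolation=cv2.INTER_CUBIC))
i=ctrl.get_image('top')[230:330,130:270];i=cv2.convertScaleAbs(i,alpha=1.5,beta=10); cv2.imwrite('pics/top4.png',cv2.resize(i[:,:,::-1],None,fx=5,fy=5,interpolation=cv2.INTER_CUBIC))
E
```

```text
(no output)
```

View pics/side4.png

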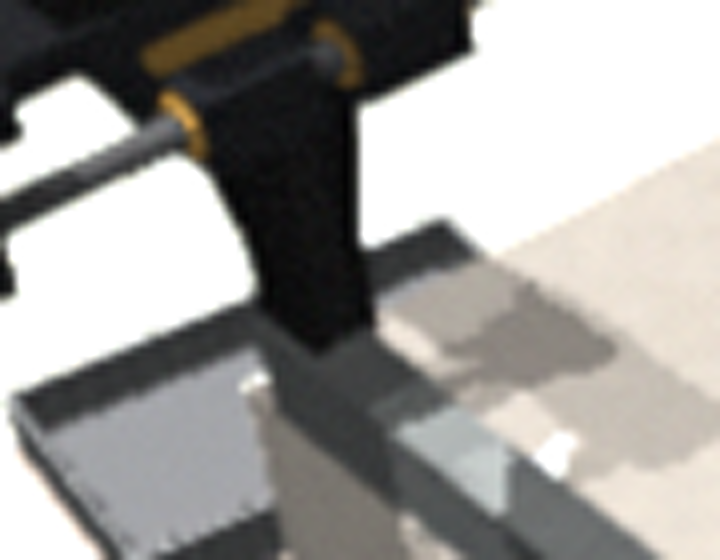

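View pics/top4.png

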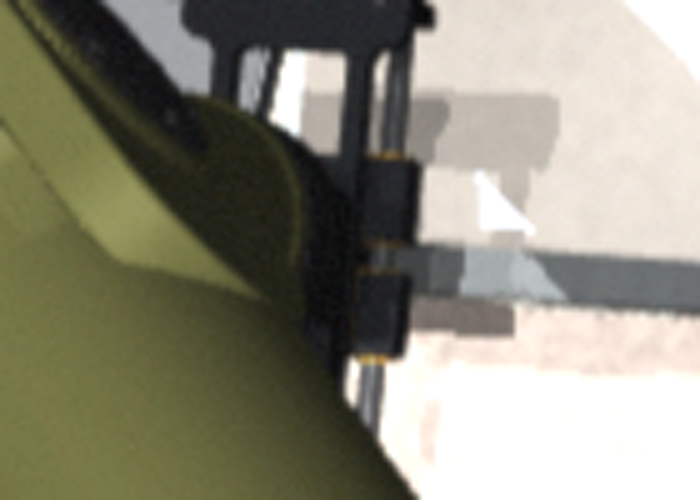

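The fingertip's near corner at (209.8,194.1) appears to be over the rail top and a few mm above it. Continuing down.

```bash
(python3 -m handwheel '[[0,0,1,0,0,0,1],[0,0,2,0,0,0,1],[0,0,2,0,0,0,1]]'; python3 -m handwheel '[[0,0,1,0,0,0,1],[0,0,1,0,0,0,1]]';python3 -m handwheel '[[0,0,1,0,0,0,1],[0,0,1,0,0,0,1]]') | grep -E 'posi|ft'
```

```text
position: [0.5789, 0.2589, 0.1205]
ft_force: [-0.9, 0.6, -0.0]
position: [0.5789, 0.259, 0.1195]
ft_force: [-0.1, -1.0, -0.1]
position: [0.5789, 0.259, 0.1185]
ft_force: [0.5, -0.2, -0.0]
```

```bash
python3 - <<'E'
from h import *
import cv2
st()
i=ctrl.get_image('wrist'); cv2.imwrite('pics/wr5.png',i[:,:,::-1])
cw=ctrl.camera_model('wrist'); ct=ctrl.camera_model('top'); print(cw, ctrl.tip_reach)
M=R.from_rotvec(ctrl.get_state()['tool_rot']).as_matrix()
print('cam in tool',M.T@(cw['xyz']-ctrl.get_state()['position']))
# tray outer top corners from top0: 
for q in((147,223),(188,230),(174,296),(130,289)):
    p=onz(ct,*q,.02); print('tray',p, proj(cw,p))
for x,y in((-.009,.175),(.009,.175)): print('railend',proj(cw,railpt(x,y,0)))
for x,y in((-.009,.19),(.271,.19)): print('caseedge',proj(cw,railpt(x,y,-.028)))
E
```

```text
t 9.25 rail xyz -0.0008909289864723566 0.1541193840820529 -0.009488818960472517 F [ 0.4603 -0.1839 -0.0396] g 0.004682237153034267
to TG [-0.0001  0.0002  0.0025] q [ 0.1567  0.4613 -0.8038  1.5826  0.345   1.2459 -0.7772]
{'mtx': array([[340.9772,   0.    , 316.492 ],
       [  0.    , 340.9772, 233.2964],
       [  0.    ,   0.    ,   1.    ]]), 'xyz': array([0.5835, 0.3245, 0.2958]), 'orientation': array([-0.2449,  0.0091, -0.0714])} 0.014
cam in tool [ 0.0656 -0.0001 -0.1772]
tray [0.7107 0.4026 0.02  ] [484.4262  23.8531]
tray [0.695  0.3166 0.02  ] [459.0428 147.9114]
tray [0.5593 0.3422 0.02  ] [283.6767 126.8098]
tray [0.5743 0.4333 0.02  ] [292.6073  -8.9914]
railend [300.9262 238.7157]
railend [336.2777 238.7764]
caseedge [302.8429 201.152 ]
caseedge [787.064 201.99 ]
```

View pics/wr5.png

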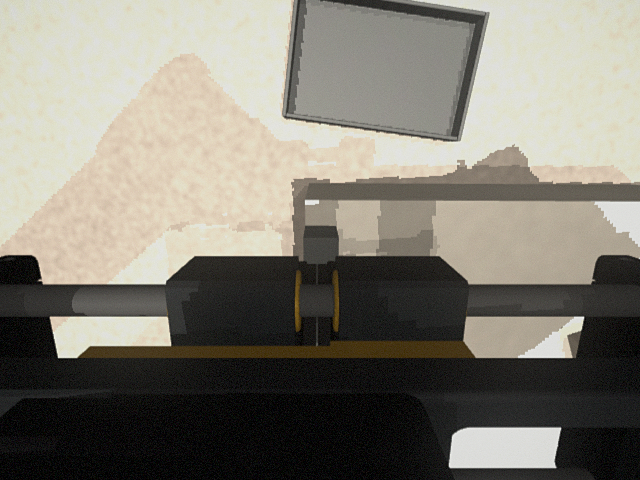

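```bash
python3 - <<'E'
from h import *
cs=ctrl.camera_model('side')
# finger outline in side4 (t before; TCP .1225 -> tip .1085)
for x,y in((318,353),(260,300),(375,325)):
    q=(170+x/8,150+y/8)
    for z in(.1085,.12,.13):
        p=onz(cs,*q,z)-MID; print((x,y),z,'rail x,y',p@RX,p@d)
for x,y,z in((-.009,.175,0),(.009,.175,0),(-.009,.175,-.028),(-.009,.19,-.028),(-.009,-.175,0)): print((proj(cs,railpt(x,y,z))-[170,150])*8, proj(cs,railpt(x,y,z)))
E
```

```text
(318, 353) 0.1085 rail x,y 0.006902295839831785 0.17577060743312609
(318, 353) 0.12 rail x,y 0.0004298566713225099 0.16193987311024904
(318, 353) 0.13 rail x,y -0.005198351301294201 0.14991314761209493
(260, 300) 0.1085 rail x,y 0.008381660196128208 0.20346572344141678
(260, 300) 0.12 rail x,y 0.001877028808609694 0.18903231998146572
(260, 300) 0.13 rail x,y -0.003779172397928216 0.17648153436411698
(375, 325) 0.1085 rail x,y 0.022914971582830894 0.17508919725476788
(375, 325) 0.12 rail x,y 0.01609408305345275 0.16127329099341836
(375, 325) 0.13 rail x,y 0.010162875636602071 0.1492594594618101
[246.38142861 319.2656581 ] [200.79767858 189.90820726]
[310.95844462 285.91656218] [208.86980558 185.73957027]
[271.16625038 411.5576927 ] [203.8957813  201.44471159]
[237.06876705 383.4833418 ] [199.63359588 197.93541773]
[1292.45718402 1160.40514765] [331.557148   295.05064346]
```

The wrist camera's model matches the rail end in its image (predicted row 239, seen 238), so the hand pose is right. The fingertips themselves just look shorter than stated. Continuing by force.

```bash
(python3 -m handwheel '[[0,0,1,0,0,0,1],[0,0,1,0,0,0,1]]'; python3 -m handwheel '[[0,0,1,0,0,0,1],[0,0,1,0,0,0,1]]';python3 -m handwheel '[[0,0,1,0,0,0,1],[0,0,1,0,0,0,1]]') | grep -E 'posi|ft'
python3 - <<'E'
from h import *
s=ctrl.get_state(); cw=ctrl.camera_model('wrist'); M=R.from_rotvec(s['tool_rot']).as_matrix()
for h in(-.03,-.02,-.01,0,.014):
  for e in(-.0095,.0095):
    for w in (-.015,.015): print(h,e,w,proj(cw,s['position']+M@[e,w,h]))
print(s['joint_torque'])
E
```

```text
position: [0.5789, 0.259, 0.1175]
ft_force: [-0.3, -0.8, -0.7]
position: [0.5789, 0.2589, 0.1165]
ft_force: [-0.2, 0.2, -0.6]
position: [0.5789, 0.259, 0.1155]
ft_force: [-0.3, -0.6, 0.7]
-0.03 -0.0095 -0.015 [285.04337355 312.10674447]
-0.03 -0.0095 0.015 [348.55794431 312.06586584]
-0.03 0.0095 -0.015 [284.08415513 274.25354936]
-0.03 0.0095 0.015 [349.46870415 274.20865186]
-0.02 -0.0095 -0.015 [286.83406332 302.78842387]
-0.02 -0.0095 0.015 [346.73998843 302.74923291]
-0.02 0.0095 -0.015 [285.98049363 266.887122  ]
-0.02 0.0095 0.015 [347.54716588 266.84433033]
-0.01 -0.0095 -0.015 [288.43221897 294.47200475]
-0.01 -0.0095 0.015 [345.11751092 294.4343846 ]
-0.01 0.0095 -0.015 [287.66759825 260.33347469]
-0.01 0.0095 0.015 [345.83765595 260.29261026]
0 -0.0095 -0.015 [289.86730808 287.00414479]
0 -0.0095 0.015 [343.66059173 286.96798708]
0 0.0095 -0.015 [289.17828744 254.46512248]
0 0.0095 0.015 [344.30691552 254.42602673]
0.014 -0.0095 -0.015 [291.64683248 277.74392611]
0.014 -0.0095 0.015 [341.85401114 277.70965006]
0.014 0.0095 -0.015 [291.04596629 247.21002505]
0.014 0.0095 0.015 [342.41446178 247.17317204]
[-1.38587941e-02 -4.55491340e+01 -1.00052539e+01 -2.84416294e+01
 -6.26375014e-02 -3.29830544e-02 -1.74609297e-03]
```

```bash
python3 -m handwheel '[[0,0,-25,0,0,0,1],[0,0,-50,0,0,0,0],[0,0,-50,0,0,0,-0.4],[0,0,-50,0,0,0,-0.4],[0,0,-50,0,0,0,-0.4],[0,0,-50,0,0,0,-0.4]]'
python3 - <<'E'
from h import *
import cv2
st()
i=ctrl.get_image('side')[60:240,100:320]; i=cv2.convertScaleAbs(i,alpha=2.2,beta=10); cv2.imwrite('pics/side6.png',cv2.resize(i[:,:,::-1],None,fx=3.5,fy=3.3,interpolation=cv2.INTER_CUBIC))
i=ctrl.get_image('wrist'); cv2.imwrite('pics/wr6.png',i[:,:,::-1])
E
```

```text
time: 10.8
position: [0.5786, 0.2587, 0.1647]
tool_rot: [-2.298, -2.141, 0.002]
ft_force: [0.5, -0.7, -0.2]
grip_width: 0.489
t 10.8 rail xyz -0.0012396287248242464 0.15385581943188656 0.03669218136188371 F [ 0.53   -0.659  -0.1674] g 0.48943116047804813
to TG [-0.0013  0.0006  0.0025] q [ 0.1669  0.4257 -0.8194  1.5292  0.3159  1.326  -0.7563]
```

View pics/side6.png

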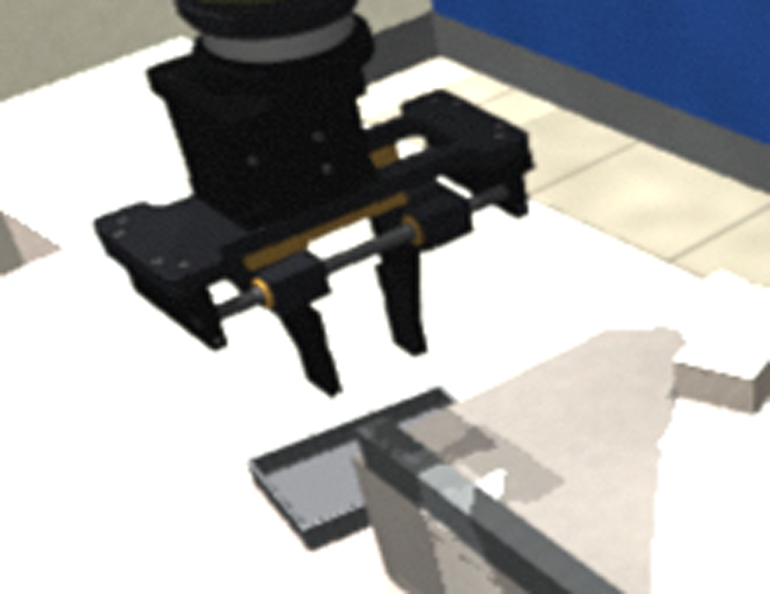

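View pics/wr6.png

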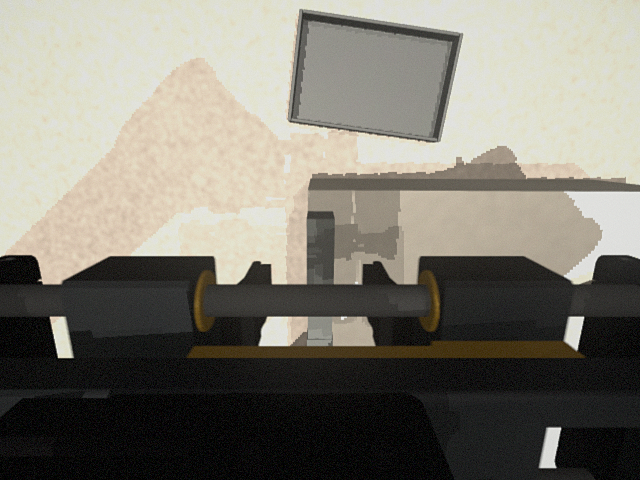

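Both cameras put the fingertips 25–30 mm further back than the reported TCP plus tip_reach. I'll shut the fingers again and touch down to see where contact really happens.

```bash
(python3 -m handwheel '[[0,0,15,0,0,0,1],[0,0,30,0,0,0,1],[0,0,40,0,0,0,1],[0,0,46,0,0,0,1],[0,0,49,0,0,0,1],[0,0,49,0,0,0,1],[0,0,50,0,0,0,1],[0,0,50,0,0,0,1]]'; python3 -m handwheel '[[0,0,1,0,0,0,1],[0,0,1,0,0,0,1]]';python3 -m handwheel '[[0,0,1,0,0,0,1],[0,0,1,0,0,0,1]]') | grep -E 'time|posi|ft'
```

```text
time: 11.9
position: [0.5791, 0.2591, 0.1159]
ft_force: [0.0, -0.5, 0.5]
time: 12.15
position: [0.579, 0.259, 0.1146]
ft_force: [0.5, -0.0, -0.7]
time: 12.4
position: [0.579, 0.259, 0.1146]
ft_force: [-2.8, -1.1, 5.3]
```

```bash
python3 - <<'E'
from h import *
cs=ctrl.camera_model('side')
def onx(q,X):
    o,v=ray(cs,*q); k=(X-(o-MID)@RX)/(v@RX); p=o+k*v-MID; return p@d,p[2]
f=lambda x,y:(100+x/3.5,60+y/3.3)
print('TCP reported rail z .0367 at pic side6, y .154')
for nm,x,y,Xs in(('prong bottom',217,347,(-.096,-.09)),('far prong bottom',520,213,(.094,.09)),('tip near',335,393,(-.03,-.022,)),('tip far',418,353,(.022,.03)),('block near bottom',300,307,(-.03,-.036,-.02)),('blk far bottom',425,250,(.03,.02))):
    for X in Xs: print(nm,X,np.round(onx(f(x,y),X-.001),4))
st()
E
```

```text
TCP reported rail z .0367 at pic side6, y .154
prong bottom -0.096 [0.0845 0.1441]
prong bottom -0.09 [0.1014 0.1328]
far prong bottom 0.094 [0.137  0.1099]
far prong bottom 0.09 [0.1308 0.1141]
tip near -0.03 [0.1341 0.0583]
tip near -0.022 [0.1524 0.0444]
tip far 0.022 [0.1399 0.0544]
tip far 0.03 [0.1553 0.0427]
block near bottom -0.03 [0.1453 0.1054]
block near bottom -0.036 [0.1313 0.1147]
block near bottom -0.02 [0.1686 0.0898]
blk far bottom 0.03 [0.1246 0.1205]
blk far bottom 0.02 [0.1063 0.1327]
t 12.4 rail xyz -0.0007773139753553847 0.15417694840108945 -0.01338659222402877 F [-2.7761 -1.1274  5.2999] g 0.005378534073773408
to TG [0.0005 0.0003 0.0024] q [ 0.1556  0.4647 -0.8025  1.5868  0.3484  1.239  -0.7797]
```

The body bottom to fingertip distance measures about 69 mm, against 70 mm stated. So the hand is the stated size, and the reported TCP is simply about 27 mm too far ahead along the tool. Contact is made on the left end at 5 N, so I'll hold it briefly and then slide right along the rail.

```bash
(python3 -m handwheel '[[0,0,0,0,0,0,1],[0,0,0,0,0,0,1],[0,0,0,0,0,0,1],[-5,0,0,0,0,0,1],[-10,0,0,0,0,0,1],[-20,0,0,0,0,0,1],[-30,0,0,0,0,0,1],[-40,0,0,0,0,0,1],[-50,0,0,0,0,0,1],[-60,0,0,0,0,0,1],[-60,0,0,0,0,0,1]]') ; python3 -c "
from h import *
st()"
```

```text
time: 13.78
position: [0.5753, 0.1985, 0.1146]
tool_rot: [2.299, 2.139, 0.002]
ft_force: [-0.8, 1.7, 8.4]
grip_width: 0.003
t 13.775 rail xyz -0.00010761319678392204 0.09349635746503802 -0.013398553734543128 F [-0.7538  1.6509  8.4112] g 0.0034942418436633154
to TG [ 0.0013 -0.0002  0.0014] q [ 0.2724  0.4055 -0.806   1.6547  0.3094  1.213  -0.6745]
```

```bash
(python3 -m handwheel '[[-10,0,0,0,0,0,1],[-22,0,0,0,0,0,1],[-34,0,0,0,0,0,1],[-46,0,0,0,0,0,1],[-58,0,0,0,0,0,1],[-70,0,0,0,0,0,1],[-82,0,0,0,0,0,1],[-94,0,0,0,0,0,1],[-106,0,0,0,0,0,1],[-118,0,0,0,0,0,1],[-130,0,0,0,0,0,1],[-130,0,0,0,0,0,1]]') ; python3 -c "
from h import *
st()"
```

```text
time: 15.28
position: [0.5659, 0.0685, 0.1145]
tool_rot: [2.3, 2.139, 0.001]
ft_force: [-0.2, 1.4, 7.5]
grip_width: 0.007
t 15.275 rail xyz 0.00013406720345542954 -0.03683846985223092 -0.013464034273828862 F [-0.153   1.3809  7.4838] g 0.006617963292061557
to TG [0.0011 0.0003 0.0009] q [ 0.5056  0.3088 -0.7861  1.7505  0.2355  1.1784 -0.4201]
```

Still on flat rail at 7.5 N. I'll use shorter steps from here towards the expected edge (the tip should drop in at about −0.073).

```bash
(python3 -m handwheel '[[-8,0,0,0,0,0,1],[-16,0,0,0,0,0,1],[-24,0,0,0,0,0,1],[-24,0,0,0,0,0,1]]'; python3 -m handwheel '[[-6,0,0,0,0,0,1],[-6,0,0,0,0,0,1]]'; python3 -m handwheel '[[-4,0,0,0,0,0,1],[-4,0,0,0,0,0,1]]'; python3 -m handwheel '[[-4,0,0,0,0,0,1],[-4,0,0,0,0,0,1]]' )|grep -E 'pos|ft' ; python3 -c "
from h import *
st()"
```

```text
position: [0.5642, 0.0454, 0.1146]
ft_force: [-0.6, 1.5, 7.5]
position: [0.5638, 0.0398, 0.1145]
ft_force: [0.3, 3.7, 7.0]
position: [0.5634, 0.0359, 0.1144]
ft_force: [-0.4, 3.4, 6.7]
position: [0.5619, 0.0296, 0.1128]
ft_force: [-0.6, -0.8, -0.3]
t 16.525 rail xyz -0.001060060656049675 -0.07585935043463733 -0.015193856234814049 F [-0.5841 -0.831  -0.3486] g 0.007481699003483644
to TG [-0.0019  0.002   0.0009] q [ 0.5663  0.2922 -0.7716  1.7676  0.2212  1.173  -0.3437]
```

The tip dropped into the notch at y ≈ −0.075, with force falling to zero, which matches the image estimate. Now I'll centre it in the notch and press.

```bash
(python3 -m handwheel '[[-5,1,0,0,0,0,1],[-9,1,0,0,0,0,1],[-9,1,0,0,0,0,1],[-9,1,3,0,0,0,1],[-9,1,6,0,0,0,1],[-9,1,6,0,0,0,1]]'; python3 -m handwheel '[[0,0,1,0,0,0,1],[0,0,2,0,0,0,1],[0,0,3,0,0,0,1],[0,0,4,0,0,0,1],[0,0,4,0,0,0,1]]'; python3 -m handwheel '[[0,0,1,0,0,0,1],[0,0,2,0,0,0,1],[0,0,3,0,0,0,1],[0,0,4,0,0,0,1],[0,0,4,0,0,0,1]]')|grep -E 'pos|ft' ; python3 -c "
from h import *
st()"
```

```text
position: [0.5628, 0.0227, 0.1072]
ft_force: [0.0, -0.7, -0.3]
position: [0.5632, 0.0226, 0.104]
ft_force: [-2.3, -0.4, 4.7]
position: [0.5632, 0.0225, 0.0994]
ft_force: [-0.3, -0.4, 3.7]
t 18.525 rail xyz 0.0007737311046729761 -0.08281715340948168 -0.02856691053958567 F [-0.3031 -0.4438  3.6881] g 0.006762787257773322
to TG [ 0.0001 -0.0001  0.0025] q [ 0.572   0.3062 -0.7643  1.7811  0.2309  1.1462 -0.3361]
```

The plate is moving with about 5 N of drag. Next, down to the stop.

```bash
(python3 -m handwheel '[[0,0,1,0,0,0,1],[0,0,2,0,0,0,1],[0,0,2,0,0,0,1]]'; python3 -m handwheel '[[0,0,1,0,0,0,1],[0,0,2,0,0,0,1],[0,0,2,0,0,0,1]]'; python3 -m handwheel '[[0,0,1,0,0,0,1],[0,0,1,0,0,0,1],[0,0,1,0,0,0,1]]')|grep -E 'pos|ft'
```

```text
position: [0.5632, 0.0225, 0.0975]
ft_force: [-1.7, -0.2, 4.6]
position: [0.5633, 0.0225, 0.0974]
ft_force: [-5.5, -1.3, 16.0]
position: [0.5633, 0.0225, 0.0974]
ft_force: [-8.3, -0.7, 21.7]
```

Hard stop at 22 N, 17.2 mm below the rail top as expected. Retracting straight up and then looking.

```bash
python3 -m handwheel '[[0,0,-5,0,0,0,1],[0,0,-15,0,0,0,1],[0,0,-35,0,0,0,1],[0,0,-70,0,0,0,1],[0,0,-110,0,0,0,1],[0,0,-140,0,0,0,1],[40,-40,-140,0,0,0,1],[80,-80,-140,0,0,0,1],[120,-100,-140,0,0,0,1],[120,-100,-140,0,0,0,1],[120,-100,-140,0,0,0,1],[120,-100,-140,0,0,0,1]]'; python3 - <<'E'
from h import *
import cv2
st()
i=ctrl.get_image('side'); cv2.imwrite('pics/side9.png',i[:,:,::-1])
i=ctrl.get_image('top'); cv2.imwrite('pics/top9.png',i[:,:,::-1])
E
```

```text
time: 21.15
position: [0.4726, 0.148, 0.2348]
tool_rot: [-2.301, -2.139, -0.0]
ft_force: [-0.5, 0.1, -0.3]
grip_width: 0.009
t 21.15 rail xyz -0.09882079342908003 0.03568342092484663 0.10676105726668789 F [-0.4767  0.1318 -0.3176] g 0.009312084378981777
to TG [-0.     -0.      0.0002] q [ 0.5432  0.012  -0.8956  1.7591  0.0095  1.375  -0.4274]
```

View pics/side9.png

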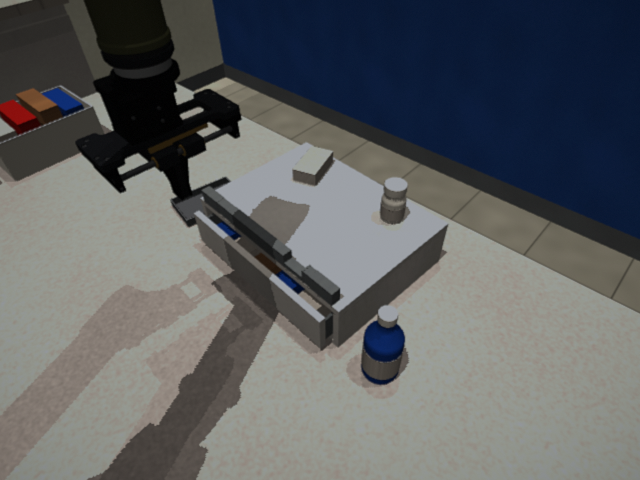

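View pics/top9.png

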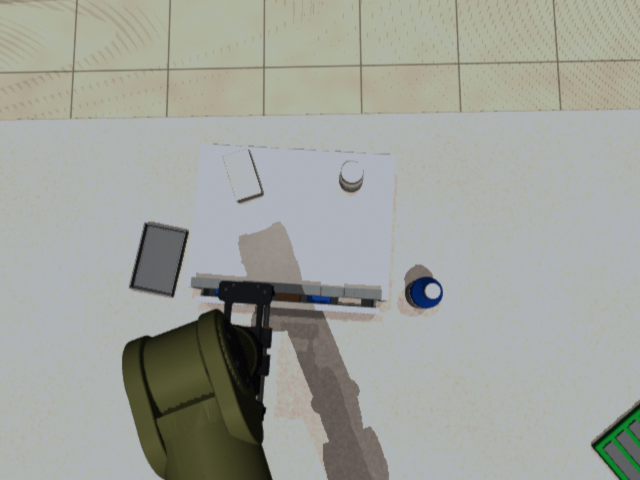

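The drawer front stands out along its full width (side view, about (200,215) to (325,340)). The carton, both bottles and the tray are at their first pixel positions, and the hand is clear. Handing in.

```bash
python3 -c "
from bench import ctrl
print(ctrl.close_job())"
```

```text
the job is handed in; nothing more can be done
None
```

The drawer is open and the job is handed in, at about 21 s of the 54 s allowed. Whether step 1 counts depends on a position offset described below.

**What I did:**
- **Left end:** I touched the rail with the shut fingertips about 21 mm from its left end, at 5 N, with the drawer shut.
- **Slide:** I slid right along the rail top at 7–8 N until the tip dropped in and the force fell to zero. That was about 75 mm right of rail_mid. The camera had put the notch middle at about −85 mm.
- **Press:** I centred the tip in the notch and pressed against about 5 N of drag to the hard stop. That was 17 mm below the rail top at 22 N. I then lifted straight up and moved the hand away.

**Last checks:** The final pictures show the drawer standing out along its full width. By eye, the carton, both bottles and the tray are where they started. The wrist force is at noise level and the hand is well clear. I did not measure the drawer's travel in mm; that it is fully out follows from the plate reaching its stop.

**One disagreement:** Contact came about 27 mm lower in reported TCP height than the stated `tip_reach` implies. The cameras also showed the fingertips further back than reported. The hand's own size agreed with the description, at about 69 mm from body to tip against 70 mm stated, so I took the reported TCP to be offset along the tool and relied on force. If the judge uses the reported frame, the grasp point at first touch was about 8 mm below the rail top. That is just outside step 1's −5 mm limit, so step 1 might not count. By the physical hand it was about 19 mm above the rail top, which is inside the limits.

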